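Push two organiser boards together in the gluing square

TASK

Push the wide cork-topped board along the table with the fingertips into the corner of the wooden gluing square, its long side flush against the far fence and its short end against the side fence. Then push the narrow board with the three pencil holes flush against the far fence too, and along it until its long side is tight against the wide board. Only push: neither board may be picked up or tipped, and everything else stays where it is.

Things in the scene. Friction and masses are not known exactly. Their poses are not given: they have to be found in the camera images.
- square: L of two wooden fences fixed to the table, 22 mm thick, 18 mm high. Origin: inner corner, where their inner faces meet, at table height; x points away from the robot (within 0.15 rad), y to the left. The far fence's inner face is the plane x = 0, from y = 0 to -320 mm; the side fence's inner face is y = 0, from x = 0 to -150 mm. The boards go in x < 0, y < 0
- wide_board: Loose light wood board with a cork panel on top: 80 mm along its x, 120 along its y, 22 high, 0.12-0.24 kg. Origin: centre of its underside. Starts on the robot's side of the far fence, its x within 0.35 rad of the square's x. In place, its 120 mm side is along the far fence and its origin at x = -40, y = -60 mm in the square's frame
- narrow_board: Loose light wood board with three 12 mm holes in a row in its top: 80 mm along its x (the row), 50 along its y, 22 high, 0.05-0.11 kg. Origin: centre of its underside. Starts to the right of the wide board, its x within 0.35 rad of the square's x. In place, a 50 mm end is against the far fence, an 80 mm side against the wide board: origin at x = -40, y = -145 mm in the square's frame
- glue_bottle: upright glue bottle, amber with an orange cap, 42 mm across, 112 mm tall; origin: centre of its underside. Stands to the left of the square. To be left alone
- bead_jar: closed jar of 72 mm diameter, 95 mm tall, yellow lid; origin: centre of its underside. Stands to the right of the work. To be left alone
- stamp: wooden hand stamp, 34 mm square foot, turned grip, 48 mm tall; origin: centre of its underside. Stands near the robot's end of the side fence. To be left alone
- tape_roll: roll of paper tape lying flat, 68 mm across, 18 mm high; origin: centre of its underside. Lies between the boards and the robot. To be left alone
- paint_pot: small white paint pot with a blue cap, 38 mm across, 41 mm tall; origin: centre of its underside. Stands to the right of the narrow board. To be left alone
- brush: thin artist's brush, 170 mm long, 12 mm thick, lying beyond the far fence, along its own x; origin: under its middle. To be left alone
Mind the look-alikes: they are no part of the job. What is shaped like the narrow_board but green or turquoise is not meant.

How it is judged:
On the way, in this order (a step that is already met when the one before it is completed fails the run):
1. the wide board sits in the corner, against both fences (x of wide_board in the frame of square between -0.043 and 0 m and angle between the x axis of wide_board and the x axis of square, either way round below 0.04 rad and height (world z) of wide_board below 0.005 m and angle between wide_board's own z axis and vertical below 0.05 rad and y of wide_board in the frame of square between -0.063 and 0 m), for 0.2 s.
2. the narrow board sits against the far fence and the wide board, which is still in the corner (all of step 1 and x of narrow_board in the frame of square between -0.043 and 0 m and angle between the x axis of narrow_board and the x axis of square, either way round below 0.04 rad and height (world z) of narrow_board below 0.005 m and angle between narrow_board's own z axis and vertical below 0.05 rad and horizontal distance between wide_board and narrow_board below 0.088 m and y of narrow_board in the frame of square below -0.1 m), for 0.2 s.
At the end, for the whole second after the job is handed in: Both boards lie flat and at rest on the table: the wide board within 3 mm of both fences, the narrow board within 3 mm of the far fence and within 3 mm of the wide board, each square to the fences within 0.04 rad (all of step 2 and linear speed of each of wide_board, narrow_board below 0.01 m/s); the robot touches nothing.
It fails at once if a board is lifted off the table (6 mm) or tipped up (0.15 rad) (height (world z) of any of wide_board, narrow_board above 0.006 m or angle between any of wide_board, narrow_board's own z axis and vertical above 0.15 rad).
It fails at once if another thing on the table is moved by more than 15 mm (distance of any of glue_bottle, bead_jar, stamp, tape_roll, paint_pot, brush from where it was at the start of the episode above 0.015 m).
It also fails if it takes over 67 s, if anything falls off the work surface, if the arm or the gripper's body presses on something with over 40 N, if the wrist force passes 120 N, or if a joint passes its speed limit or range.

ROBOT

A 7-joint arm with a two-finger parallel gripper is mounted at the origin on the work surface. World frame = base frame: x ahead of the robot, y to its left, z up, the work surface at z = 0. Lengths are in m, angles in rad, forces in N, time in s.
With the tool pointing down it reaches from about 0.4 to 0.85 m from the base axis. Payload 4.5 kg.
Tool frame: the origin (TCP) lies midway between the tips of the shut fingers; the grasp point (between the pads) lies 19 mm behind it; z points along the fingers, y is the line along which they close (so a half turn about z gives the same grasp; the last joint's range is limited). The gripper opens to 88 mm and grips with 3 to 60 N. Pads are 18 mm wide; open, the fingers measure 123 mm over their backs; the gripper's body (75 mm by 187 mm) begins 45 mm behind the grasp point.
Start: joints at [1.179, 0.689, -0.195, 1.565, 0.157, 0.902, -0.215], TCP at [0.258, -0.569, 0.239] pointing down, gripper open.
Joint ranges: [-3.01, 3.01], [-0.46, 2.08], [-1.47, 1.51], [0.13, 2.56], [-1, 4.14], [0.04, 2.09], [-2.66, 2.66]. Speed limits (rad/s): [2.57, 2.57, 3.14, 3.14, 3.14, 3.14, 3.14].

INTERFACE

Orientations are given as a unit quaternion [x, y, z, w].
In Python, from cell import * gives the robot as it stands. The module is installed in compiled form; this text tells all that it offers.
- The arm moves only by the shell command python3 -m creep 'ROWS' [OPENING]. ROWS is JSON, a list that holds one entry, the list of rows, each a list of 6 numbers: the shift along the tool's x, y, z in mm, then the turn, a rotation vector about the tool's x, y, z in degrees. In form: [[[dx, dy, dz, rx, ry, rz], ...]]. A call has 1 to 5 rows; each row shifts and turns the commanded pose from where the row before left it, along the tool's axes as they then stand; what a row does not reach is not made up. A row lasts 1/10 s, in which the tool goes at most 50 mm and 8.59 degrees, less where a joint would pass 70% of its speed; a pose out of reach is approached as far as the arm can. A call is refused whole if a number of a shift passes 50 or a number of a turn 8.59, either way. A call with a gripper value outside its range is refused whole. OPENING is the opening, from -1 (shut) to 1 (fully open), set as the call begins (- or left out, the last holds). The fingers move at their own pace and stop on an object; the grip force is fixed at half the most. Time passes only in rows, so rows that do not move let the fingers close. It gives the time, the measured TCP pose, the force, the opening and the grip force at its end, in the units of the state.
- get_obs(): the state, without advancing time (a new reading comes with each control period).
- snapshot(name): name is "scene" or "top"; returns a dict with "frame" (420x560x3 uint8, red, green, blue), "fx", "fy", "cx", "cy" (pixels), "k1" (the pictures are not rectified: a ray, as slopes to the right and down, at radius r is drawn at 1 + k1 r^2 times it, then the intrinsics apply), "R" (3x3) and "t" (3): a world point X has camera coordinates R X + t. Camera axes: x right, y down, z forward; pixel columns grow to the right and rows downward; lengths in m; the calibration is good to about 2 mm. A picture is of the moment at which its call begins. There is no depth.
- close_job(): hands the job in; it is judged then, once.
The state is a dict: "t": time; "joints": joint angles; "qvel": joint speeds; "effort": joint torques, N m; "ee_pos": TCP position; "eef_rot": TCP orientation; "wrist_force": force on the tool from outside, world axes, zero at the start; "torque": the same for the moment, N m; "width": finger opening in m; "gripper_force": force on a finger pad.
Only numpy, scipy, OpenCV 4.12 (cv2) and the standard library are available. Lean on these libraries where they do the work, as an engineer would, in place of code of your own. Each camera call takes 0.05 s, during which the arm holds its last target. There are 200 camera calls.

## Working session

There is one attempt and no reset: what is moved stays moved. The work goes in short steps, Python scripts to look and compute and a shell command to move; the robot and the scene stay as the last step left them, time stands still between calls to the robot, and variables do not carry over. Pictures are saved under pics/ and viewed, at most 10 in all, crops included, and the job is handed in when it is done.

```bash
mkdir -p pics; cat > h.py <<'E'
from cell import *
import numpy as np, cv2
from scipy.spatial.transform import Rotation as Ro
def pix2w(s,uv,z):
    uv=np.atleast_2d(np.array(uv,float))
    d=np.stack([(uv[:,0]-s["cx"])/s["fx"],(uv[:,1]-s["cy"])/s["fy"]],1); u=d.copy()
    for _ in range(20): u=d/(1+s["k1"]*(u**2).sum(1,keepdims=True))
    R=np.array(s["R"]);t=np.array(s["t"]);C=-R.T@t
    r=np.c_[u,np.ones(len(u))]@R
    return C+r*((z-C[2])/r[:,2:3])
def w2pix(s,X):
    c=np.atleast_2d(X)@np.array(s["R"]).T+np.array(s["t"]);u=c[:,:2]/c[:,2:]
    u=u*(1+s["k1"]*(u**2).sum(1,keepdims=True));return u*[s["fx"],s["fy"]]+[s["cx"],s["cy"]]
def save(s,n,box=None,k=1):
    f=s["frame"]
    if box: f=f[box[1]:box[3],box[0]:box[2]]
    cv2.imwrite("pics/"+n,cv2.resize(f[:,:,::-1],None,fx=k,fy=k,interpolation=cv2.INTER_CUBIC))
E
python3 - <<'E'
from h import *
import pickle
for n in("top","scene"):
    s=snapshot(n);save(s,n+"0.png",k=1.42);pickle.dump(s,open(n+".pkl","wb"))
    print(n,s["fx"],s["k1"],-np.array(s["R"]).T@s["t"],np.round(s["R"],2).tolist())
o=get_obs();print(o["t"],o["ee_pos"],o["eef_rot"],o["width"],Ro.from_quat(o["eef_rot"]).as_matrix().round(3).tolist())
E
```

```text
top 382.24722841280953 -0.06267966863018645 [ 0.47812348 -0.05771946  1.14324851] [[-0.01, -1.0, -0.01], [-1.0, 0.01, -0.08], [0.08, 0.01, -1.0]]
scene 390.9644179237218 -0.07944013064440882 [1.03371756 0.00830606 0.79256033] [[-0.07, 1.0, -0.0], [0.83, 0.06, -0.55], [-0.55, -0.04, -0.84]]
0.1 [ 0.25789663 -0.56869831  0.23798954] [ 9.77409967e-01  2.11350584e-01 -2.47769571e-04 -7.91216586e-04] 0.0882028008405485 [[0.911, 0.413, -0.001], [0.413, -0.911, 0.001], [-0.0, -0.002, -1.0]]
```

View pics/top0.png

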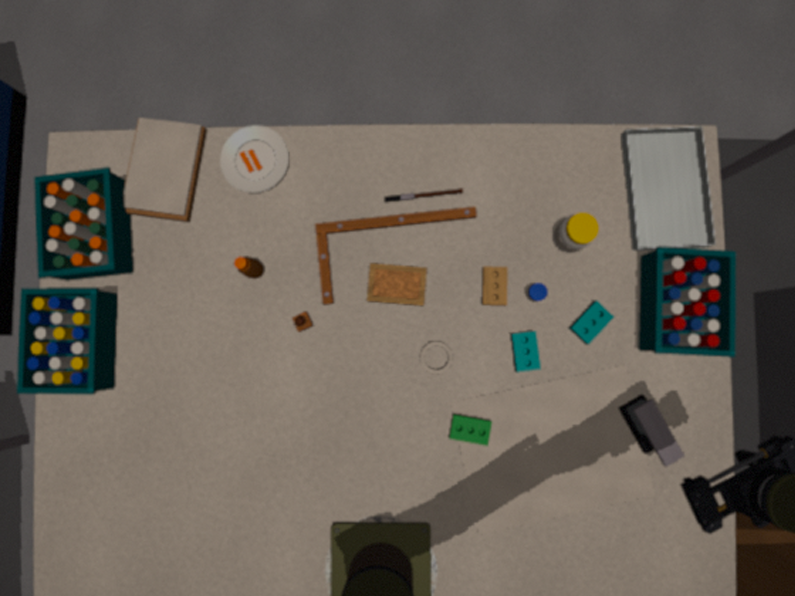

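View pics/scene0.png

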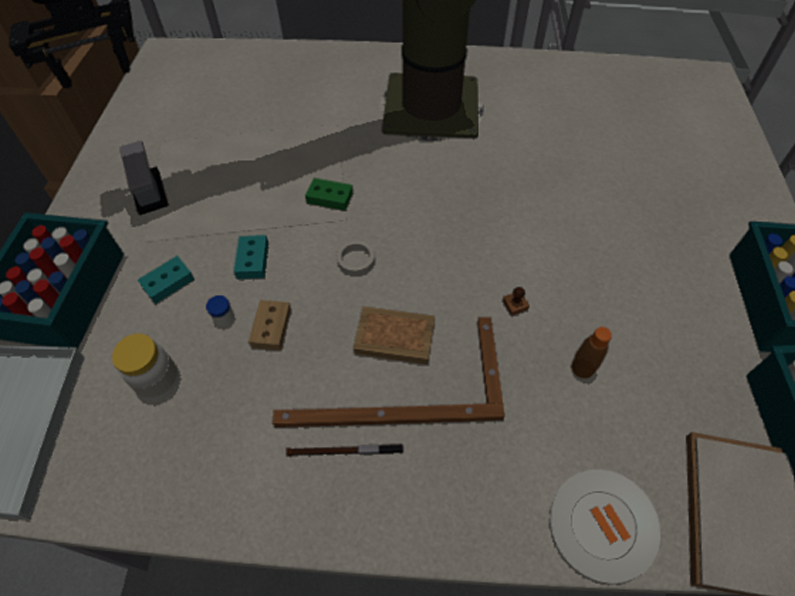

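The top view shows the square's corner at about (320,228), with the far fence running to (476,212) and the side fence to (327,303). The wide board is at (397,285), the narrow board at (495,286), the pot at (537,292), the tape roll at (436,355) and the stamp at (303,321). The scene view agrees: wide board (395,334), narrow board (269,324). Next I'll rectify both views and measure.

```bash
cat >> h.py <<'E'
X0,X1,Y0,Y1=0.35,0.80,-0.40,0.25
def ortho(s,z):  # 1mm/px, rows: x decreasing, cols: y decreasing
    xs=np.arange(X1,X0,-.001);ys=np.arange(Y1,Y0,-.001)
    g=np.stack(np.meshgrid(xs,ys,indexing="ij"),-1).reshape(-1,2)
    p=w2pix(s,np.c_[g,np.full(len(g),z)]).astype(np.float32).reshape(len(xs),len(ys),2)
    return cv2.remap(s["frame"],p[...,0],p[...,1],cv2.INTER_LINEAR)
def o2w(p): p=np.atleast_2d(p); return np.c_[X1-p[:,1]*.001,Y1-p[:,0]*.001]
def blobs(img,lo,hi,amin=300):
    h=cv2.cvtColor(img,cv2.COLOR_RGB2HSV);m=cv2.inRange(h,np.array(lo),np.array(hi))
    m=cv2.morphologyEx(m,cv2.MORPH_CLOSE,np.ones((7,7)));m=cv2.morphologyEx(m,cv2.MORPH_OPEN,np.ones((5,5)))
    cs,_=cv2.findContours(m,cv2.RETR_EXTERNAL,cv2.CHAIN_APPROX_NONE)
    return [c for c in cs if cv2.contourArea(c)>amin],m
E
python3 - <<'E'
from h import *
import pickle
for n in("top","scene"):
    s=pickle.load(open(n+".pkl","rb"))
    o=ortho(s,.02)
    cs,m=blobs(o,(5,85,60),(25,255,255))
    out=o.copy();cv2.drawContours(out,cs,-1,(255,0,0),1)
    save({"frame":out},n+"_o.png")
    for c in cs:
        r=cv2.minAreaRect(c);print(n,o2w(r[0]).round(4),np.round(r[1],1),round(r[2],1),cv2.contourArea(c),o2w(cv2.boxPoints(r)).round(3).tolist())
E
```

```text
top [[0.5186 0.161 ]] [35.5 35.4] 66.0 1128.0 [[0.527999997138977, 0.18400000035762787], [0.5419999957084656, 0.15199999511241913], [0.5099999904632568, 0.1379999965429306], [0.4950000047683716, 0.17000000178813934]]
top [[ 0.5898 -0.2397]] [52.3 81.9] 1.9 4126.0 [[0.550000011920929, -0.21199999749660492], [0.6320000290870667, -0.2150000035762787], [0.6299999952316284, -0.2669999897480011], [0.5479999780654907, -0.26499998569488525]]
top [[ 0.5945 -0.0357]] [120.5  81.2] 5.0 9467.0 [[0.5590000152587891, 0.02800000086426735], [0.6399999856948853, 0.020999999716877937], [0.6299999952316284, -0.0989999994635582], [0.5490000247955322, -0.09200000017881393]]
top [[ 0.656  -0.0417]] [173.2 341.6] 84.1 11438.0 [[0.7250000238418579, 0.13699999451637268], [0.7599999904632568, -0.2029999941587448], [0.5870000123977661, -0.2199999988079071], [0.5519999861717224, 0.11900000274181366]]
top [[ 0.7869 -0.1251]] [ 7.5 99. ] 84.1 569.5 [[0.7860000133514404, -0.07500000298023224], [0.7960000038146973, -0.17399999499320984], [0.7879999876022339, -0.17499999701976776], [0.777999997138977, -0.07599999755
[... 202 characters left out ...]
 0.1720000058412552]]
scene [[ 0.5898 -0.2393]] [50.5 81.9] 1.3 3934.0 [[0.5490000247955322, -0.21299999952316284], [0.6309999823570251, -0.2150000035762787], [0.6299999952316284, -0.26499998569488525], [0.5479999780654907, -0.2639999985694885]]
scene [[ 0.5948 -0.0343]] [118.7  80.6] 5.4 9254.0 [[0.5600000023841858, 0.028999999165534973], [0.6399999856948853, 0.020999999716877937], [0.6290000081062317, -0.09700000286102295], [0.5490000247955322, -0.09000000357627869]]
scene [[ 0.6585 -0.0406]] [170.7 340.3] 84.1 9661.5 [[0.7260000109672546, 0.13699999451637268], [0.7609999775886536, -0.20100000500679016], [0.5910000205039978, -0.21899999678134918], [0.5559999942779541, 0.11999999731779099]]
```

View pics/top_o.png

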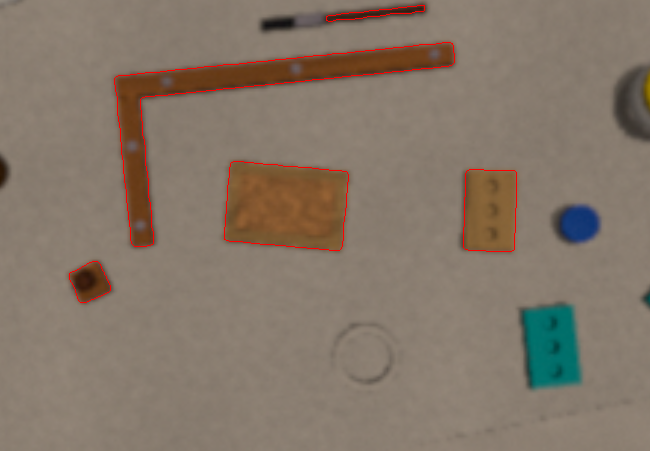

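View pics/scene_o.png

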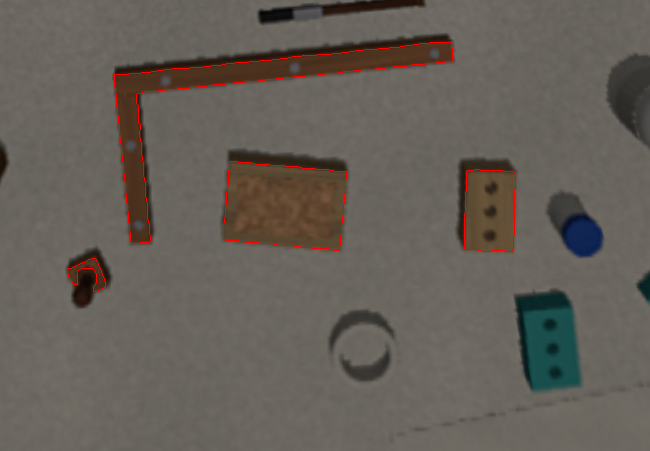

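Both rectified views agree to about 1 mm, which also confirms the board tops are about 20 mm high. The outer corner is at ortho (115,76), the wide board at (286,205), the narrow board at (490,210), the tape roll at (363,353) and the stamp at (90,282). I'm setting up the square frame and starting to move.

```bash
cat >> h.py <<'E'
TH=.103; CO=np.array([.706,.1129]); RS=np.array([[np.cos(TH),-np.sin(TH)],[np.sin(TH),np.cos(TH)]])
def toS(p): return (np.asarray(p)[...,:2]-CO)@RS
def plan(sx,sy,z):  # mm in S frame -> shift in current tool axes
    o=get_obs();M=Ro.from_quat(o["eef_rot"]).as_matrix();p=np.array(o["ee_pos"])
    w=np.r_[CO+RS@[sx/1e3,sy/1e3],z/1e3]
    print("t",round(o["t"],2),"S",(toS(p)*1e3).round(1),"z",round(p[2]*1e3,1),"toolx yaw in S deg",round(np.degrees(np.arctan2(M[1,0],M[0,0])-TH),2),"tilt",M[:,2].round(4),"F",np.round(o["wrist_force"],1),"w",round(o["width"],4))
    print("shift",(M.T@(w-p)*1e3).round(1))
E
python3 -m creep '[[[0,0,-20,0,0,6.1],[0,0,-20,0,0,6.1],[0,0,-20,0,0,6.1]]]' 0.36
python3 -c "
from h import *
plan(-216,-136,120)"
```

```text
t: 0.4
ee_pos: [0.258, -0.5688, 0.2988]
eef_rot: [0.999, 0.051, -0.0, -0.001]
wrist_force: [-0.5, -0.7, -0.5]
width: 0.0662
gripper_force: 0.0
t 0.4 S [-515.7 -632. ] z 298.8 toolx yaw in S deg -0.05 tilt [-5.0e-04  1.4e-03 -1.0e+00] F [-0.5 -0.7 -0.5] w 0.0662
shift [ 299.3 -496.   179.4]
```

```bash
python3 -m creep '[[[21,-35,0,0,0,0],[21,-35,0,0,0,0],[21,-35,0,0,0,0],[21,-35,0,0,0,0],[21,-35,0,0,0,0]]]' >/dev/null
python3 -m creep '[[[21,-35,0,0,0,0],[21,-35,0,0,0,0],[21,-35,0,0,0,0],[21,-35,0,0,0,0],[21,-35,0,0,0,0]]]' >/dev/null
python3 -m creep '[[[21,-35,20,0,0,0],[21,-35,20,0,0,0],[21,-35,20,0,0,0],[21,-35,20,0,0,0],[0,0,0,0,0,0]]]'
python3 -c "
from h import *
plan(-216,-136,60)"
```

```text
t: 1.9
ee_pos: [0.4993, -0.0435, 0.2164]
eef_rot: [0.998, 0.059, -0.001, -0.002]
wrist_force: [-0.3, -0.4, -0.3]
width: 0.0597
gripper_force: 0.0
t 1.9 S [-221.7 -134.4] z 216.4 toolx yaw in S deg 0.81 tilt [-0.0024  0.0043 -1.    ] F [-0.3 -0.4 -0.3] w 0.0597
shift [  5.9   2.4 156.4]
```

```bash
python3 -m creep '[[[5,1,50,0,0,0.8],[0,1,50,0,0,0],[0,0,50,0,0,0],[0,0,50,0,0,0],[0,0,0,0,0,0]]]'
python3 -c "
from h import *
plan(-216,-136,9)
s=snapshot('top');save(s,'a.png',(150,120,460,340),2.4)"
```

```text
t: 2.4
ee_pos: [0.4979, -0.0523, 0.0121]
eef_rot: [0.999, 0.046, -0.008, -0.0]
wrist_force: [-1.2, -0.2, 0.0]
width: 0.0599
gripper_force: 0.0
t 2.4 S [-224.  -142.9] z 12.1 toolx yaw in S deg -0.58 tilt [-0.0155  0.     -0.9999] F [-1.2 -0.2  0. ] w 0.0599
shift [ 8. -7.  3.]
```

View pics/a.png

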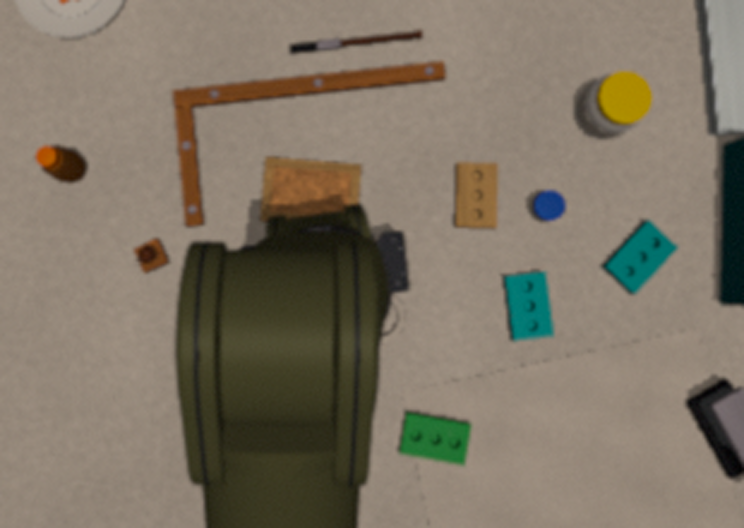

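The picture shows the arm behind the wide board, whose far edge is at (312,160). Nothing has been disturbed. I'll now push along +x.

```bash
python3 -m creep '[[[0,0,0,0,0,0],[8,-6,2,0,0.5,0],[8,0,0,0,0,0],[8,0,0,0,0,0],[8,0,0,0,0,0]]]'
python3 -m creep '[[[8,0,0,0,0,0],[8,0,0,0,0,0],[8,0,0,0,0,0],[0,0,0,0,0,0],[0,0,0,0,0,0]]]'
python3 -c "
from h import *
plan(-92,-136,9)
for n in('top','scene'):
  s=snapshot(n);cs,m=blobs(ortho(s,.02),(5,85,60),(25,255,255))
  for c in cs:
    r=cv2.minAreaRect(c);print(n,(toS(o2w(r[0]))*1e3).round(1),np.round(r[1]),round(r[2],1),cv2.contourArea(c))"
```

```text
t: 2.95
ee_pos: [0.5369, -0.0432, 0.0187]
eef_rot: [0.999, 0.046, 0.006, -0.0]
wrist_force: [-0.5, 0.2, 0.7]
width: 0.06
gripper_force: 0.1
t: 3.45
ee_pos: [0.559, -0.0409, 0.0172]
eef_rot: [0.999, 0.046, 0.004, -0.0]
wrist_force: [-0.8, -0.5, 0.1]
width: 0.06
gripper_force: 0.0
t 3.45 S [-162.1 -137.9] z 17.2 toolx yaw in S deg -0.59 tilt [ 8.8e-03  9.0e-04 -1.0e+00] F [-0.8 -0.5  0.1] w 0.06
shift [70.  -2.6  8.9]
top [[-181.7   67.3]] [35. 35.] 64.8 1118.0
top [[-151.8 -338.9]] [52. 82.] 2.0 4114.0
top [[ -74.8 -120. ]] [10. 95.] 84.6 695.5
top [[ -65.6 -148.7]] [173. 342.] 84.2 11422.5
top [[  56.  -245.5]] [ 7. 98.] 84.1 546.5
scene [[-175.9   69.3]] [36. 33.] 65.8 558.5
scene [[-151.7 -338.3]] [51. 82.] 2.2 3965.0
scene [[-109.5 -129.3]] [ 81. 120.] 85.1 8067.5
scene [[ -62.6 -147.9]] [171. 340.] 84.0 9943.0
```

```bash
python3 -m creep '[[[-8,0,0,0,0,0],[0,-5,8,0,-0.5,-0.6],[0,0,0,0,0,0],[8,0,0,0,0,0],[6,0,0,0,0,0]]]'
python3 -m creep '[[[12,0,0,0,0,0],[12,0,0,0,0,0],[12,0,0,0,0,0],[6,0,0,0,0,0],[0,0,0,0,0,0]]]'
python3 -c "
from h import *
plan(-92,-136,9)"
python3 -m creep '[[[4,0,0,0,0,0],[4,0,0,0,0,0],[0,0,0,0,0,0],[0,0,0,0,0,0]]]'
python3 -c "
from h import *
plan(-92,-136,9)
for n in('scene',):
  s=snapshot(n);cs,m=blobs(ortho(s,.02),(5,85,60),(25,255,255))
  for c in cs:
    r=cv2.minAreaRect(c);print(n,(toS(o2w(r[0]))*1e3).round(1),np.round(r[1]),round(r[2],1),cv2.contourArea(c))"
```

```text
t: 4.05
ee_pos: [0.5653, -0.0353, 0.0093]
eef_rot: [0.999, 0.051, 0.0, 0.0]
wrist_force: [-0.4, -0.2, -0.7]
width: 0.0598
gripper_force: 0.3
t: 4.55
ee_pos: [0.6076, -0.0309, 0.0095]
eef_rot: [0.999, 0.051, 0.001, -0.0]
wrist_force: [-0.1, 0.5, -0.1]
width: 0.0598
gripper_force: 0.0
t 4.55 S [-112.7 -132.9] z 9.5 toolx yaw in S deg -0.01 tilt [ 2.e-03  1.e-04 -1.e+00] F [-0.1  0.5 -0.1] w 0.0598
shift [20.7  3.1  0.5]
t: 4.95
ee_pos: [0.6143, -0.0302, 0.0094]
eef_rot: [0.999, 0.051, 0.0, 0.0]
wrist_force: [-0.1, -0.5, -0.4]
width: 0.0598
gripper_force: 0.0
t 4.95 S [-106. -133.] z 9.4 toolx yaw in S deg -0.0 tilt [ 4.e-04 -1.e-04 -1.e+00] F [-0.1 -0.5 -0.4] w 0.0598
shift [14.   3.   0.4]
scene [[-175.6   69.4]] [37. 33.] 66.0 589.0
scene [[-148.  -338.6]] [51. 88.] 1.5 4025.0
scene [[ -55.1 -129.4]] [ 81. 119.] 84.1 8128.5
scene [[ -62.5 -147.9]] [171. 340.] 84.0 9992.5
```

```bash
python3 -m creep '[[[6,0,0,0,0,0],[5,0,0,0,0,0],[3,0,0,0,0,0],[2,0,0,0,0,0],[0,0,0,0,0,0]]]'
python3 -m creep '[[[1.5,0,0,0,0,0],[0,0,0,0,0,0]]]'
python3 -c "
from h import *
plan(-92,-136,9)"
```

```text
t: 5.5
ee_pos: [0.6293, -0.0286, 0.0092]
eef_rot: [0.999, 0.051, -0.001, 0.0]
wrist_force: [-1.9, 0.2, 1.4]
width: 0.06
gripper_force: 1.4
t: 5.7
ee_pos: [0.6293, -0.0286, 0.0091]
eef_rot: [0.999, 0.051, -0.002, 0.0]
wrist_force: [-5.3, 1.3, 3.1]
width: 0.0596
gripper_force: 2.8
t 5.7 S [ -90.9 -132.9] z 9.1 toolx yaw in S deg -0.01 tilt [-4.6e-03 -5.0e-04 -1.0e+00] F [-5.3  1.3  3.1] w 0.0596
shift [-1.1  3.1  0.1]
```

```bash
python3 -m creep '[[[-8,0,0,0,0,0],[-8,0,0,0,0,0],[0,0,-40,0,0,0],[0,0,-40,0,0,0],[0,20,-40,0,0,-4]]]' -0.3
python3 -c "
from h import *
o=get_obs();print(np.round(o['joints'],2));plan(-44,-214,100)"
```

```text
t: 6.2
ee_pos: [0.6177, -0.0459, 0.1306]
eef_rot: [0.996, 0.09, 0.0, -0.001]
wrist_force: [0.8, 1.4, -0.4]
width: 0.0308
gripper_force: 0.0
[ 0.07  0.82 -0.12  1.68  0.14  0.65 -1.52]
t 6.2 S [-104.2 -148.9] z 130.6 toolx yaw in S deg 4.4 tilt [ 7.0e-04  2.8e-03 -1.0e+00] F [ 0.8  1.4 -0.4] w 0.0308
shift [55.  69.6 30.5]
```

```bash
python3 -m creep '[[[0,0,0,0,0,8.5],[0,0,0,0,0,8.5],[0,0,0,0,0,8.5],[0,0,0,0,0,8.5],[0,0,0,0,0,8.5]]]' >/dev/null
python3 -m creep '[[[0,0,0,0,0,8.5],[0,0,0,0,0,8.5],[0,0,0,0,0,8.5],[0,0,0,0,0,8.5],[0,0,0,0,0,8.5]]]' >/dev/null
python3 -m creep '[[[0,0,0,0,0,8.5],[0,0,0,0,0,0.6],[0,0,0,0,0,0]]]'
python3 -c "
from h import *
plan(-44,-214,60)"
```

```text
t: 7.5
ee_pos: [0.6177, -0.0499, 0.1293]
eef_rot: [0.743, -0.669, 0.0, 0.0]
wrist_force: [-0.3, 0.2, 0.3]
width: 0.0308
gripper_force: 0.0
t 7.5 S [-104.6 -152.9] z 129.3 toolx yaw in S deg -89.91 tilt [ 4.e-04 -9.e-04 -1.e+00] F [-0.3  0.2  0.3] w 0.0308
shift [ 61.2 -60.5  69.4]
```

Tool x now points along −y of the square and tool y along −x.

```bash
python3 -m creep '[[[30,-30,0,0,0,0],[30,-30,0,0,0,0],[0,0,40,0,0,0],[0,0,40,0,0,0],[0,0,0,0,0,0]]]'
python3 -c "
from h import *
plan(-44,-214,9)
s=snapshot('scene');save(s,'b.png',(150,180,450,340),2.6)"
```

```text
t: 8.0
ee_pos: [0.6789, -0.1025, 0.0437]
eef_rot: [0.742, -0.67, -0.005, 0.002]
wrist_force: [-1.4, 0.2, -0.4]
width: 0.0305
gripper_force: 0.0
t 8.0 S [ -49.1 -211.5] z 43.7 toolx yaw in S deg -90.02 tilt [-0.0107  0.0031 -0.9999] F [-1.4  0.2 -0.4] w 0.0305
shift [ 2.7 -5.4 34.6]
```

View pics/b.png

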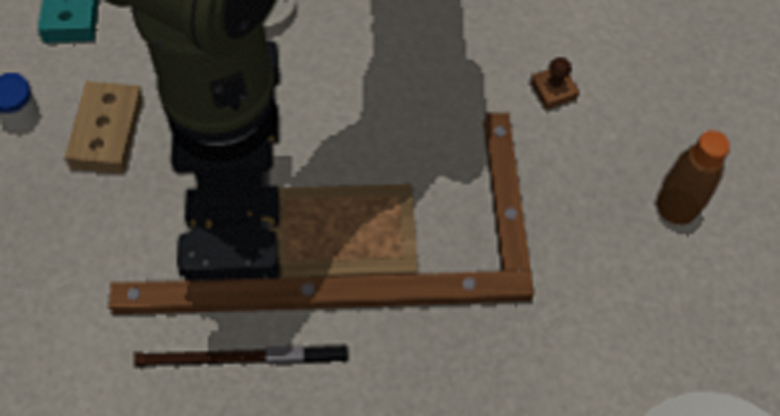

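The wide board lies along the far fence, with its left end at (415,230), and the fingers are just right of its right end. I'll lower and push along +y.

```bash
python3 -m creep '[[[0,0,34,0,0,0],[0,0,0,0,0,0],[-10,0,0,0,0,0],[-10,0,0,0,0,0],[-10,0,0,0,0,0]]]'
python3 -m creep '[[[-10,0,0,0,0,0],[-10,0,0,0,0,0],[-10,0,0,0,0,0],[-8,0,0,0,0,0],[0,0,0,0,0,0]]]'
python3 -c "
from h import *
plan(-44,-131,9)"
```

```text
t: 8.55
ee_pos: [0.6817, -0.073, 0.0176]
eef_rot: [0.742, -0.67, 0.002, -0.001]
wrist_force: [0.5, -0.8, 1.3]
width: 0.031
gripper_force: 0.6
t: 9.05
ee_pos: [0.6763, -0.0332, 0.015]
eef_rot: [0.743, -0.67, -0.001, -0.0]
wrist_force: [0.0, -0.0, 0.2]
width: 0.0308
gripper_force: 0.0
t 9.05 S [ -44.6 -142.3] z 15.0 toolx yaw in S deg -89.97 tilt [-8.0e-04  1.7e-03 -1.0e+00] F [ 0.  -0.   0.2] w 0.0308
shift [-11.3  -0.6   6. ]
```

```bash
python3 -m creep '[[[0,0,4,0,0,0],[-5,0,0,0,0,0],[-4,0,0,0,0,0],[-2,0,0,0,0,0],[0,0,0,0,0,0]]]'
python3 -m creep '[[[-2,0,0,0,0,0],[-2,0,0,0,0,0],[0,0,0,0,0,0],[0,0,0,0,0,0]]]'
python3 -c "
from h import *
plan(-44,-131,9)
for n in('top','scene'):
  s=snapshot(n);save(s,'c_%s.png'%n,(130,130,430,330),2.6);cs,m=blobs(ortho(s,.02),(5,85,60),(25,255,255))
  for c in cs:
    r=cv2.minAreaRect(c);print(n,(toS(o2w(r[0]))*1e3).round(1),np.round(r[1]),round(r[2],1),cv2.contourArea(c))"
```

```text
t: 9.55
ee_pos: [0.6754, -0.0244, 0.0113]
eef_rot: [0.742, -0.67, -0.0, -0.0]
wrist_force: [-0.0, 0.3, -0.2]
width: 0.0309
gripper_force: 0.0
t: 9.95
ee_pos: [0.6753, -0.0221, 0.0115]
eef_rot: [0.742, -0.671, 0.001, 0.0]
wrist_force: [0.2, -3.7, -0.6]
width: 0.0309
gripper_force: 1.5
t 9.95 S [ -44.4 -131.1] z 11.5 toolx yaw in S deg -90.13 tilt [ 7.0e-04 -1.5e-03 -1.0e+00] F [ 0.2 -3.7 -0.6] w 0.0309
shift [-0.1 -0.4  2.5]
top [[-151.8 -338.9]] [52. 82.] 2.0 4100.0
top [[12.5  7. ]] [16. 30.] 85.2 330.0
top [[   8.1 -249.5]] [ 25. 140.] 84.1 3188.5
top [[  56.  -248.6]] [ 7. 92.] 83.9 499.5
scene [[-147.8 -338.8]] [51. 88.] 1.8 4047.5
scene [[-29.  -37.3]] [104. 119.] 84.3 10374.5
scene [[  11.3 -244.3]] [ 22. 147.] 84.1 2939.5
```

```bash
python3 -m creep '[[[10,0,0,0,0,0],[5,0,-30,0,0,0],[0,0,-40,0,0,0],[0,0,-30,0,0,0],[30,25,0,0,0,0]]]' >/dev/null
python3 -m creep '[[[33,29,0,0,0,0],[33,29,0,0,0,0],[33,29,0,0,0,0],[33,29,0,0,0,0],[30,29,0,0,0,0]]]' -0.68 >/dev/null
python3 -m creep '[[[0,0,0,0,0,-8.5],[0,0,0,0,0,-8.5],[0,0,0,0,0,-8.5],[0,0,0,0,0,-8.5],[0,0,0,0,0,-8.5]]]' >/dev/null
python3 -m creep '[[[0,0,0,0,0,-8.5],[0,0,0,0,0,-8.5],[0,0,0,0,0,-8.5],[0,0,0,0,0,-8.5],[0,0,0,0,0,-8.5]]]' >/dev/null
python3 -m creep '[[[0,0,0,0,0,-5],[0,0,0,0,0,0]]]'
cat >> h.py <<'E'
def look(*ns):
  for n in ns:
    s=snapshot(n);cs,m=blobs(ortho(s,.02),(5,85,60),(25,255,255))
    for c in cs:
      r=cv2.minAreaRect(c);print(n,(toS(o2w(r[0]))*1e3).round(1),np.round(r[1]),round(r[2],1),cv2.contourArea(c))
E
python3 -c "
from h import *
plan(-216,-339,60)
look('top','scene')
s=snapshot('scene');save(s,'d.png',(100,150,400,320),2.6)"
```

```text
t: 12.25
ee_pos: [0.5267, -0.244, 0.1115]
eef_rot: [0.999, 0.051, 0.0, -0.001]
wrist_force: [0.9, 0.1, 1.1]
width: 0.0144
gripper_force: 0.0
t 12.25 S [-215.  -336.6] z 111.5 toolx yaw in S deg -0.11 tilt [ 1.0e-04  1.1e-03 -1.0e+00] F [0.9 0.1 1.1] w 0.0144
shift [-1.   2.4 51.5]
top [[-181.9   67.2]] [35. 35.] 64.8 1116.0
top [[-146.1 -339.2]] [71. 53.] 90.0 3005.5
top [[ -65.6 -148.6]] [173. 342.] 84.1 20705.0
top [[  56.  -245.5]] [ 7. 98.] 83.9 549.5
scene [[-176.    69.6]] [36. 33.] 68.2 556.0
scene [[-151.5 -339.2]] [49. 82.] 0.8 3776.0
scene [[ -62.5 -148. ]] [171. 341.] 84.0 19659.0
```

View pics/d.png

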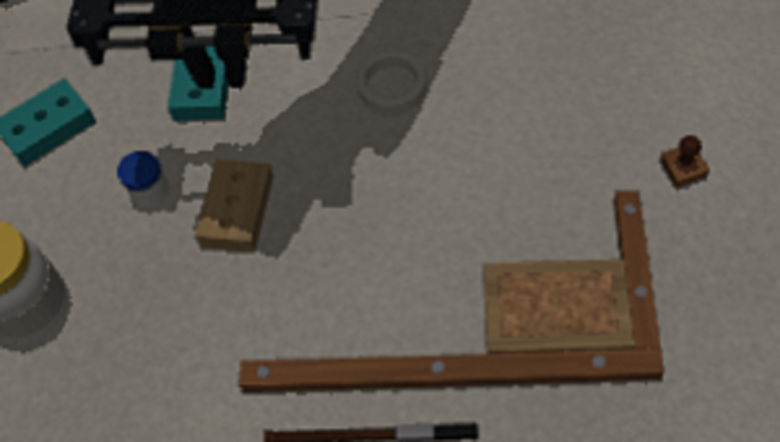

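The wide board is seated in the corner: in this crop it spans (485,265) to (632,350) and touches both fences. The fingers are behind the narrow board at (235,205). I'll lower and push it along +x.

```bash
python3 -m creep '[[[-1,2,40,0,0,0],[0,0,40,0,0,0],[0,0,22,0,0,0],[0,0,0,0,0,0]]]' >/dev/null
python3 -c "
from h import *
plan(-135,-339,9)"
python3 -m creep '[[[8,0,0,0,0,0],[8,0,0,0,0,0],[8,0,0,0,0,0],[8,0,0,0,0,0],[8,0,0,0,0,0]]]'
python3 -c "
from h import *
plan(-115,-339,9);look('scene')"
```

```text
t 12.8 S [-218.  -337.4] z 6.5 toolx yaw in S deg -0.15 tilt [-0.0057  0.002  -1.    ] F [-0.6 -0.4 -0.3] w 0.0142
shift [83.   1.4 -3. ]
t: 13.3
ee_pos: [0.567, -0.2422, 0.0101]
eef_rot: [0.999, 0.051, 0.001, 0.0]
wrist_force: [-0.9, -0.1, 0.9]
width: 0.0141
gripper_force: 0.3
t 13.3 S [-174.8 -338.9] z 10.1 toolx yaw in S deg -0.1 tilt [ 1.1e-03 -4.0e-04 -1.0e+00] F [-0.9 -0.1  0.9] w 0.0141
shift [59.8 -0.   1.2]
scene [[-176.    69.4]] [36. 33.] 66.8 580.5
scene [[-121.9 -333.8]] [89. 49.] 84.8 3979.5
scene [[ -62.5 -147.9]] [171. 340.] 84.0 19699.0
```

```bash
python3 -m creep '[[[11,0,0,0,0,0],[11,0,0,0,0,0],[11,0,0,0,0,0],[11,0,0,0,0,0],[11,0,0,0,0,0]]]' >/dev/null
python3 -m creep '[[[0,0,0,0,0,0],[-12,0,0,0,0,0],[-8,0,-30,0,0,0],[0,0,-40,0,0,0],[0,0,-40,0,0,0]]]'
python3 -c "
from h import *
look('scene');plan(-67,-388,100)"
```

```text
t: 14.35
ee_pos: [0.5992, -0.2387, 0.1201]
eef_rot: [0.999, 0.05, -0.001, -0.0]
wrist_force: [1.5, 0.0, 0.3]
width: 0.0142
gripper_force: 0.0
scene [[-176.    69.5]] [36. 33.] 68.2 586.0
scene [[ -64.8 -333.2]] [87. 51.] 84.5 4012.0
scene [[ -62.4 -147.9]] [171. 340.] 84.0 19720.5
t 14.4 S [-138.2 -340.8] z 127.4 toolx yaw in S deg -0.16 tilt [ 0.0094 -0.0037 -0.9999] F [-0.5 -0.5  4.8] w 0.0141
shift [71.1 46.8 28.2]
```

```bash
python3 -m creep '[[[0,0,0,0,0,8.5],[0,0,0,0,0,8.5],[0,0,0,0,0,8.5],[0,0,0,0,0,8.5],[0,0,0,0,0,8.5]]]' -0.3 >/dev/null
python3 -m creep '[[[0,0,0,0,0,8.5],[0,0,0,0,0,8.5],[0,0,0,0,0,8.5],[0,0,0,0,0,8.5],[0,0,0,0,0,8.5]]]' >/dev/null
python3 -m creep '[[[0,0,0,0,0,4.9],[20,-35,0,0,0,0],[20,-35,0,0,0,0],[0,0,0,0,0,0]]]' >/dev/null
python3 -c "
from h import *
plan(-67,-385,9)"
```

```text
t 15.8 S [ -67.1 -381. ] z 119.3 toolx yaw in S deg -89.91 tilt [ 0.0053 -0.0032 -1.    ] F [-0.9  0.  -0.7] w 0.031
shift [  3.6   0.5 110.3]
```

```bash
python3 -m creep '[[[3,0,40,0,0,0],[0,0,40,0,0,0],[0,0,28,0,0,0],[0,0,0,0,0,0],[0,0,0,0,0,0]]]'
python3 -m creep '[[[-10,0,0,0,0,0],[-10,0,0,0,0,0],[-10,0,0,0,0,0],[-10,0,0,0,0,0],[-10,0,0,0,0,0]]]'
python3 -m creep '[[[-12,0,0,0,0,0],[-12,0,0,0,0,0],[-12,0,0,0,0,0],[-12,0,0,0,0,0],[-12,0,0,0,0,0]]]'
python3 -c "
from h import *
plan(-67,-188,9);look('scene')"
```

```text
t: 16.3
ee_pos: [0.6741, -0.2744, 0.0117]
eef_rot: [0.742, -0.67, -0.0, 0.0]
wrist_force: [0.8, 0.5, 0.9]
width: 0.0309
gripper_force: 0.0
t: 16.8
ee_pos: [0.6698, -0.2232, 0.0119]
eef_rot: [0.743, -0.67, 0.0, -0.0]
wrist_force: [-0.1, -0.4, -0.5]
width: 0.0311
gripper_force: 0.3
t: 17.3
ee_pos: [0.6632, -0.1637, 0.0113]
eef_rot: [0.743, -0.67, -0.0, 0.0]
wrist_force: [1.4, 0.2, 1.3]
width: 0.0306
gripper_force: 0.2
t 17.3 S [ -71.  -270.7] z 11.3 toolx yaw in S deg -90.0 tilt [-1.e-04  0.e+00 -1.e+00] F [1.4 0.2 1.3] w 0.0306
shift [-82.7  -4.    2.3]
scene [[-175.2   69.4]] [37. 33.] 65.2 641.0
scene [[ -65.5 -230.5]] [88. 43.] 83.7 3031.5
scene [[ -62.9 -105.8]] [172. 256.] 84.3 18053.5
scene [[  10.6 -306.1]] [22. 23.] 90.0 343.0
```

```bash
python3 -m creep '[[[-12,-1,0,0,0,0],[-12,-1,0,0,0,0],[-12,-1,0,0,0,0],[-12,0,0,0,0,0],[-12,0,0,0,0,0]]]'
python3 -m creep '[[[-9,0,0,0,0,0],[-6,0,0,0,0,0],[0,0,0,0,0,0],[10,0,0,0,0,0],[10,0,0,0,0,0]]]'
python3 -m creep '[[[0,0,-40,0,0,0],[0,0,-40,0,0,0],[0,40,-30,0,0,0],[0,40,0,0,0,0],[0,0,0,0,0,0]]]' -0.68 >/dev/null
python3 -c "
from h import *
look('top','scene');plan(-150,-158,110)"
```

```text
t: 17.85
ee_pos: [0.6602, -0.1037, 0.0114]
eef_rot: [0.743, -0.67, 0.0, -0.0]
wrist_force: [-0.4, -0.9, -0.3]
width: 0.0307
gripper_force: 0.2
t: 18.35
ee_pos: [0.6608, -0.1115, 0.0115]
eef_rot: [0.742, -0.67, 0.0, 0.0]
wrist_force: [-0.8, -0.9, -0.3]
width: 0.0308
gripper_force: 0.0
top [[-181.4   67. ]] [35. 35.] 66.8 1118.0
top [[ -66.5 -160.7]] [83. 56.] 84.4 3674.5
top [[ -65.7 -148.7]] [173. 341.] 84.2 20707.5
top [[  56.  -245.5]] [ 7. 98.] 84.1 536.5
scene [[-176.    69.4]] [36. 33.] 66.8 575.0
scene [[ -62.4 -157. ]] [88. 49.] 84.9 3933.5
scene [[ -62.6 -147.9]] [171. 340.] 84.1 19674.0
t 18.95 S [-148.9 -218.9] z 121.9 toolx yaw in S deg -90.2 tilt [ 0.e+00 -8.e-04 -1.e+00] F [ 0.3 -0.2  0. ] w 0.0138
shift [-60.9   1.3  11.8]
```

```bash
python3 -m creep '[[[-30,0,0,0,0,-8.5],[0,0,0,0,0,-8.5],[0,0,0,0,0,-8.5],[0,0,0,0,0,-8.5],[0,0,0,0,0,-8.5]]]' >/dev/null
python3 -m creep '[[[0,0,0,0,0,-8.5],[0,0,0,0,0,-8.5],[0,0,0,0,0,-8.5],[0,0,0,0,0,-8.5],[0,0,0,0,0,-8.5]]]' >/dev/null
python3 -m creep '[[[0,0,0,0,0,-4.8],[0,-31,0,0,0,0],[0,0,40,0,0,0],[0,0,40,0,0,0],[0,0,0,0,0,0]]]'
python3 -c "
from h import *
plan(-145,-158,9)"
```

```text
t: 20.45
ee_pos: [0.5727, -0.0576, 0.0366]
eef_rot: [0.999, 0.05, -0.004, -0.0]
wrist_force: [-0.8, -0.4, 0.3]
width: 0.0141
gripper_force: 0.0
t 20.45 S [-150.1 -155.9] z 36.6 toolx yaw in S deg -0.22 tilt [-0.008  0.    -1.   ] F [-0.8 -0.4  0.3] w 0.0141
shift [ 5.3  2.1 27.5]
```

```bash
python3 -m creep '[[[0,2,28,0,0,0],[0,0,0,0,0,-0.2],[10,0,0,0,0,0],[10,0,0,0,0,0],[10,0,0,0,0,0]]]'
python3 -m creep '[[[8,0,0,0,0,0],[8,0,0,0,0,0],[5,0,0,0,0,0],[0,0,0,0,0,0]]]'
python3 -c "
from h import *
plan(-91,-158,9);look('scene')"
```

```text
t: 20.95
ee_pos: [0.607, -0.0569, 0.0157]
eef_rot: [0.999, 0.051, 0.001, 0.0]
wrist_force: [-0.2, 0.6, 0.7]
width: 0.014
gripper_force: 0.0
t: 21.35
ee_pos: [0.627, -0.054, 0.0138]
eef_rot: [0.999, 0.051, 0.001, 0.0]
wrist_force: [0.4, -0.0, -0.2]
width: 0.0142
gripper_force: 0.0
t 21.35 S [ -95.8 -157.9] z 13.8 toolx yaw in S deg 0.0 tilt [ 1.6e-03 -1.0e-04 -1.0e+00] F [ 0.4 -0.  -0.2] w 0.0142
shift [4.8 0.1 4.8]
scene [[-176.    69.4]] [36. 33.] 66.8 577.0
scene [[ -62.7 -147.9]] [171. 340.] 84.1 23519.0
```

```bash
python3 -m creep '[[[3,0,3,0,0,0],[2,0,0,0,0,0],[2,0,0,0,0,0],[0,0,0,0,0,0],[0,0,0,0,0,0]]]'
python3 -c "
from h import *
plan(-91,-158,9)"
python3 -m creep '[[[-10,0,0,0,0,0],[-15,0,-30,0,0,0],[-20,0,-40,0,0,0],[0,30,-40,0,0,0],[0,0,0,0,0,0]]]' -0.3
python3 -c "
from h import *
plan(-44,-200,110)"
```

```text
t: 21.9
ee_pos: [0.6318, -0.0534, 0.01]
eef_rot: [0.999, 0.051, -0.001, -0.0]
wrist_force: [-2.0, -0.3, -0.9]
width: 0.0142
gripper_force: 1.3
t 21.9 S [ -90.9 -157.8] z 10.0 toolx yaw in S deg -0.0 tilt [-2.2e-03 -1.0e-04 -1.0e+00] F [-2.  -0.3 -0.9] w 0.0142
shift [-0.1  0.2  1. ]
t: 22.4
ee_pos: [0.5954, -0.0938, 0.126]
eef_rot: [0.999, 0.048, 0.006, 0.003]
wrist_force: [1.1, -1.2, 0.8]
width: 0.0307
gripper_force: 0.0
t 22.4 S [-131.3 -194.2] z 126.0 toolx yaw in S deg -0.34 tilt [ 0.0124 -0.0055 -0.9999] F [ 1.1 -1.2  0.8] w 0.0307
shift [87.1  5.1 17.1]
```

```bash
python3 -m creep '[[[0,20,0,0,0,8.5],[0,0,0,0,0,8.5],[0,0,0,0,0,8.5],[0,0,0,0,0,8.5],[0,0,0,0,0,8.5]]]' >/dev/null
python3 -m creep '[[[0,0,0,0,0,8.5],[0,0,0,0,0,8.5],[0,0,0,0,0,8.5],[0,0,0,0,0,8.5],[0,0,0,0,0,8.5]]]' >/dev/null
python3 -m creep '[[[0,0,0,0,0,5],[0,-45,0,0,0,0],[0,-44,0,0,0,0],[0,0,0,0,0,0],[0,0,0,0,0,0]]]'
python3 -c "
from h import *
look('top');plan(-44,-210,10)"
```

```text
t: 23.9
ee_pos: [0.6824, -0.0979, 0.1194]
eef_rot: [0.743, -0.669, 0.0, 0.0]
wrist_force: [0.3, -0.5, 0.3]
width: 0.0307
gripper_force: 0.0
top [[-16.8 -37.3]] [ 75. 118.] 84.1 5319.0
top [[   8.1 -299.6]] [25. 40.] 87.3 831.0
t 23.95 S [ -46.5 -207.8] z 119.5 toolx yaw in S deg -90.0 tilt [-1.2e-03 -4.0e-04 -1.0e+00] F [-0.8 -0.6  0.2] w 0.0304
shift [  2.2  -2.6 109.5]
```

```bash
python3 -m creep '[[[2,-2,40,0,0,0],[0,0,40,0,0,0],[0,0,28,0,0,0],[0,0,0,0,0,0],[0,0,0,0,0,0]]]'
python3 -m creep '[[[-7,0,0,0,0,0],[-7,0,0,0,0,0],[-6,0,0,0,0,0],[-4,0,0,0,0,0],[0,0,0,0,0,0]]]'
python3 -m creep '[[[-2,0,0,0,0,0],[-2,0,0,0,0,0],[0,0,0,0,0,0],[0,0,0,0,0,0]]]'
python3 -c "
from h import *
plan(-44,-181,10)"
```

```text
t: 24.45
ee_pos: [0.6833, -0.1011, 0.0128]
eef_rot: [0.742, -0.67, -0.0, 0.0]
wrist_force: [-0.2, -0.4, 0.4]
width: 0.0309
gripper_force: 0.0
t: 24.95
ee_pos: [0.6818, -0.075, 0.0128]
eef_rot: [0.743, -0.669, -0.0, -0.0]
wrist_force: [-0.8, 0.7, -0.2]
width: 0.0308
gripper_force: 0.0
t: 25.35
ee_pos: [0.681, -0.0725, 0.0122]
eef_rot: [0.743, -0.67, -0.0, 0.0]
wrist_force: [-0.1, 1.0, 0.3]
width: 0.0311
gripper_force: 0.0
t 25.35 S [ -43.9 -181.9] z 12.2 toolx yaw in S deg -90.01 tilt [-3.e-04  0.e+00 -1.e+00] F [-0.1  1.   0.3] w 0.0311
shift [-0.9  0.1  2.2]
```

```bash
python3 -m creep '[[[-1.5,0,0,0,0,0],[-1.5,0,0,0,0,0],[-1,0,0,0,0,0],[0,0,0,0,0,0],[0,0,0,0,0,0]]]'
python3 -c "
from h import *
plan(-44,-181,10)"
```

```text
t: 25.85
ee_pos: [0.6808, -0.0717, 0.0126]
eef_rot: [0.742, -0.67, 0.002, 0.001]
wrist_force: [0.1, -6.1, -0.8]
width: 0.031
gripper_force: 2.7
t 25.85 S [ -44.  -181.1] z 12.6 toolx yaw in S deg -90.09 tilt [ 0.0011 -0.0045 -1.    ] F [ 0.1 -6.1 -0.8] w 0.031
shift [-0.1 -0.   2.6]
```

Contact at the expected position, with about 6 N. I'll retreat and look.

```bash
python3 -m creep '[[[8,0,0,0,0,0],[8,0,0,0,0,0],[0,0,-40,0,0,0],[0,0,-40,0,0,0],[0,0,-40,0,0,0]]]' >/dev/null
python3 -m creep '[[[30,35,0,0,0,0],[30,35,0,0,0,0],[30,35,0,0,0,0],[30,35,0,0,0,0],[30,35,0,0,0,0]]]' >/dev/null
python3 -m creep '[[[20,35,0,0,0,0],[0,0,0,0,0,0],[0,0,0,0,0,0]]]'
python3 -c "
from h import *
s=snapshot('top');a=cv2.resize(s['frame'][130:230,210:350],None,fx=5,fy=5,interpolation=cv2.INTER_CUBIC)
o=ortho(snapshot('scene'),.02)
b=cv2.resize(o[20:180,100:380],None,fx=2.5,fy=2.5)
a=cv2.resize(a,(350,250));cv2.imwrite('pics/e.png',cv2.convertScaleAbs(np.vstack([np.hstack([a,np.zeros((250,350,3),np.uint8)])[:180],b])[:,:,::-1],alpha=1.4))
o2=ortho(s,.022);cs,m=blobs(o2,(5,85,60),(25,255,255));
for c in cs:
  if cv2.contourArea(c)>9000: print((toS(o2w(cv2.approxPolyDP(c,4,True)[:,0]))*1e3).round(0).tolist())"
```

```text
t: 27.15
ee_pos: [0.4905, -0.2758, 0.1326]
eef_rot: [0.742, -0.671, -0.0, -0.0]
wrist_force: [1.5, 0.8, 0.3]
width: 0.0311
gripper_force: 0.0
[[17.0, -318.0], [20.0, 18.0], [-148.0, 21.0], [-149.0, -2.0], [-83.0, -4.0], [-83.0, -167.0], [-5.0, -172.0], [-4.0, -314.0]]
```

View pics/e.png

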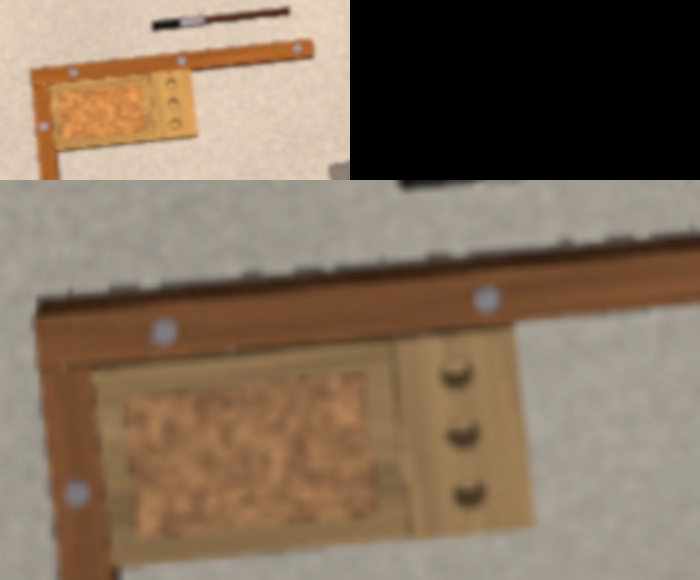

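The boards sit in the corner. In the ortho half the seam runs (395,340) to (408,537), and the narrow board's right edge runs (513,325) to (532,527). I'll check squareness with a line fit.

```bash
python3 - <<'E'
from h import *
def fit(P,ax):
    o=1-ax;k=np.ones(len(P),bool)
    for _ in range(4):
        c=np.polyfit(P[k,o],P[k,ax],1);r=abs(P[:,ax]-np.polyval(c,P[:,o]));k=r<max(1.,2*r[k].std())
    return c.round(4),k.sum()
for n in("top","scene"):
    s=snapshot(n)
    # S-aligned ortho, 0.5mm/px: rows x from +30 to -130, cols y +30..-230
    xs=np.arange(30,-130,-.5);ys=np.arange(30,-230,-.5)
    g=np.stack(np.meshgrid(xs,ys,indexing="ij"),-1).reshape(-1,2)/1e3
    W=np.c_[g@RS.T+CO,np.full(len(g),.022)]
    p=w2pix(s,W).astype(np.float32).reshape(len(xs),len(ys),2)
    im=cv2.GaussianBlur(cv2.remap(s["frame"],p[...,0],p[...,1],cv2.INTER_CUBIC),(0,0),2).astype(float)
    sat=im[...,0]-im[...,2]; gry=im.sum(2)
    def edge(f,axis,xr,yr):
        a=np.abs(np.gradient(f,axis=axis));P=[]
        I=np.where((xs<xr[0])&(xs>xr[1]))[0];J=np.where((ys<yr[0])&(ys>yr[1]))[0]
        sub=a[np.ix_(I,J)]
        if axis==1: P=[(xs[i],ys[J[q]]) for i,q in zip(I,sub.argmax(1))]; return fit(np.array(P),1)
        P=[(xs[I[q]],ys[j]) for j,q in zip(J,sub.argmax(0))]; return fit(np.array(P),0)
    print(n,"narrow right",edge(sat,1,(-10,-72),(-155,-185)),"seam",edge(gry,1,(-10,-72),(-112,-128)),"wide left",edge(gry,1,(-12,-72),(8,-8)))
    print("  near edge wide",edge(sat,0,(-70,-95),(-8,-112)),"near narrow",edge(sat,0,(-70,-95),(-126,-164)),"far wide",edge(gry,0,(10,-8),(-8,-112)),"far narrow",edge(gry,0,(10,-8),(-126,-164)))
E
```

```text
top narrow right (array([ 3.700000e-03, -1.686089e+02]), np.int64(111)) seam (array([   0.1154, -113.306 ]), np.int64(64)) wide left (array([-0.0449, -1.375 ]), np.int64(58))
  near edge wide (array([-5.00000e-04, -8.09124e+01]), np.int64(186)) near narrow (array([-1.08000e-02, -8.28385e+01]), np.int64(74)) far wide (array([ 0.0093, -0.4594]), np.int64(130)) far narrow (array([0.0376, 4.6432]), np.int64(50))
scene narrow right (array([ 3.700000e-03, -1.681043e+02]), np.int64(123)) seam (array([ 8.200000e-02, -1.150907e+02]), np.int64(69)) wide left (array([0.0086, 0.3917]), np.int64(97))
  near edge wide (array([ 4.60000e-03, -7.98169e+01]), np.int64(194)) near narrow (array([-5.20000e-03, -8.19752e+01]), np.int64(72)) far wide (array([-0.0026, -1.3491]), np.int64(207)) far narrow (array([ 0.0023, -1.0993]), np.int64(74))
```

The edges are square to within 0.01 rad and sit where expected: near edges about −80 to −81 mm, narrow board's right side about −168.5 mm. Handing in.

```bash
python3 -c "
from cell import *
print(close_job())"
```

```text
the job is handed in; nothing more can be done
None
```

The job is handed in, with no verdict returned: camera edge fits put the wide board in the corner and the narrow board against the far fence and the wide board, both square within about 0.01 rad (one seam fit was too noisy to use), after about 27 s of the 67 s allowed.

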